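# Refit the drip tray of the stall's coffee machine and start its rinse

## Task

Refit the coffee machine's drip tray: slide it in, orange tongue first, between the machine's guides and under its body, feeling it in gently without forcing it, until it clicks fully home, and let go of it. Then press the blue rinse button on top of the machine. Leave the other things on the table as they stand.

Things in the scene. Friction and masses are not known exactly. Their poses are not given: they have to be found in the camera images.
- tray: Loose drip tray, about 0.4 kg (0.3 to 0.55). Origin: on its underside, on the centre line, 85 mm behind the front of its grey box; +x points to the tongue (insertion direction), z up. Grey box x -85 to +65 mm, y -65 to +65, 28 high, steel grate on top. Lies flat on the table.
- tray_panel (a point): Middle of the top edge of the tray's upright aluminium front panel, at tray x -90 mm, z 60. Panel 10 thick (tray x), 120 wide, 60 high, standing 32 above the grate: the place to grip (fingers fore and aft of it) or to push. Axes as the tray's.
- tray_tip (a point): Tip of the tray's flat orange tongue, at tray x +125 mm, z 6. The tongue runs from tray x +65 to +125, 90 wide, 12 high, the last 12 mm ramped down to 6 high, with a groove 12 wide and 6 deep across its top, centred at x +104, for the ball catch. Axes as the tray's.
- machine: Fixed black and grey coffee machine, 230 mm wide. Origin on the table under the tower; -x is its front, z up. The tray slides in along machine +x, axes parallel, flat on the table. Tower x -60 to +170, underside 16 above the table: the tongue goes under it. Brew head x -134 to -44, y -100 to +100, z 157 to 307; spouts at x -112 down to z 127. Bean hopper behind the head, up to z 384.
- bay_mouth (a point): Nominal middle of the tray bay's flared mouth, machine x -212 mm, on the table. Mouth about 158 wide here, narrowing at 15 degrees a side to two parallel grey guides, 133 apart and 20 high, from machine x -165 inwards. The guides float: they stand up to 4 mm to either side of this point, not seen in it, and do not yield to a push (hold 80 N): the tray must follow them.
- tray_home (a point): Nominal place of the tray's origin when home, machine x -140 mm, on the table, axes as the machine's. True home is up to 4 mm to either side (the guides float) and up to 12 nearer or deeper (adjustable catch block): found only by feel. There a sprung ball clicks into the tongue's groove; passing it takes 4 to 8 N; a hard stop is 1.5 behind. Over 18 N between tray and machine cracks it.
- tray_switch (a joint): Tray-in-place switch plunger at the back of the pocket, in m of press: 0 with no tray, about 0.0045 with the tray clicked home, 0.006 with the tray against the hard stop; its spring pushes with about 1 N.
- rinse_button (a joint): Travel of the blue rinse button, in m: 0 up, 0.006 fully down, which takes 5 N. It springs back up. Press straight down by more than 0.004.
- rinse_button_top (a point): Middle of the top face of the blue rinse button, 28 in diameter, on top of the brew head, about 0.33 m above the table.
- mug: Bystander: white mug, 80 diameter, 95 high, origin at the middle of its foot.
- milk_jug: Bystander: steel milk jug with handle, 76 diameter, 100 high, origin at the middle of its foot.
- sugar_jar: Bystander: glass sugar jar, 72 diameter, 120 high, origin at the middle of its foot.
- spoon: Bystander: spoon lying on the table.

How it is judged (in metres and radians):
On the way, in this order (a step that is already met when the one before it is completed fails the run):
1. the drip tray is clicked home under the machine and let go (value of joint tray_switch above 0.003 m and z of tray in the frame of machine below 0.003 m and contact force between tray and the fingers below 0.1 N), for 0.2 s.
2. the rinse button is pressed (value of joint rinse_button above 0.004 m), for 0.05 s.
At the end, for the whole second after the job is handed in: The tray lies flat on the table, clicked home under the machine with its switch pressed by more than 3 mm (tray origin deeper than machine x -155 mm, lower than 3 mm, square within 0.05 rad), at rest; the rinse button has been pressed after that and is up again (value of joint tray_switch above 0.003 m and z of tray in the frame of machine below 0.003 m and x of tray in the frame of machine above -0.155 m and angle between the x axis of tray and the x axis of machine, either way round below 0.05 rad and linear speed of tray below 0.01 m/s and value of joint rinse_button below 0.002 m); the robot touches nothing.
It fails at once if tray and machine pressed together with more than 18 N (contact force between tray and machine above 18 N).
It fails at once if a bystander is shifted by more than 20 mm (distance of any of mug, milk_jug, sugar_jar, spoon from where it was at the start of the episode above 0.02 m).
It also fails if it takes over 70 s, if anything falls off the work surface, if the arm or the gripper's body presses on something with over 40 N, if the wrist force passes 120 N, or if a joint passes its speed limit or range.

## Robot

A 6-joint arm with a two-finger parallel gripper is mounted at the origin on the work surface. World frame = base frame: x ahead of the robot, y to its left, z up, the work surface at z = 0. Lengths are in mm, angles in rad, forces in N, time in s.
With the tool pointing down it reaches from about 275 to 975 mm from the base axis. Payload 8.4 kg.
Tool frame: the origin (TCP) lies at the very end of the fingers, on their centre line; the grasp point (between the pads) lies 19 mm behind it; z points along the fingers, y is the line along which they close (so a half turn about z gives the same grasp; the last joint's range is limited). The gripper opens to 92 mm and grips with 3 to 60 N. Pads are 20 mm wide; open, the fingers measure 128 mm over their backs; the gripper's body (75 mm by 189 mm) begins 69 mm behind the grasp point.
Start: joints at [1.279, 0.353, 1.633, -0, 1.155, -0.002], TCP at [178.599, 598.941, 214.583] pointing down, gripper open.
Joint ranges: [-2.63, 2.63], [-0.92, 2.1], [0.06, 2.66], [-1.3, 4.44], [0, 2.69], [-3.02, 3.02]. Speed limits (rad/s): [2.22, 2.22, 2.79, 3.14, 3.14, 3.14].

## Interface

Orientations are given as [roll, pitch, yaw] about the fixed x, y, z axes, in that order (R = Rz(yaw) Ry(pitch) Rx(roll)).
In Python, from workcell import ctrl gives the robot as it stands.
- The arm moves only by the tool move_arm, never from a script. Its argument "motion" is a list of rows, each a list of 5 numbers: the closure, from -1 (fully open) to 1 (shut), then the shift along the tool's x, y, z in parts of the range, where 1.0 means 0.8 m, then the turn about the tool's z in normalised numbers (1 is 120 degrees). In form: [[jaw, x, y, z, roll], ...]. A call has 1 to 12 rows; each row is the pose to reach, as a shift and turn from the pose commanded when the call began, along the tool's axes at that moment; what a row does not reach only later rows make up. A row lasts 1/8 s, in which the tool goes at most 62.5 mm and 10.7 degrees, less where a joint would pass 70% of its speed; a pose out of reach is approached as far as the arm can. No shift or turn number may pass 1 either way. A call with a gripper value outside its range is refused whole. The fingers move at their own pace and stop on an object; the grip force is fixed at half the most. Time passes only in rows, so rows that repeat a pose let the fingers close. It gives the time, the measured TCP pose, the force, the opening and the grip force at its end, in the units of the state.
- ctrl.sense(): the state, without advancing time (a new reading comes with each control period).
- ctrl.grab_frame(name): name is "scene" or "side" or "wrist"; returns a dict with "img" (384x512x3 uint8, red, green, blue), "camera_matrix" (3x3 intrinsics, pixels), "eye" and "orientation" of the camera in the world; the wrist camera has in their place "mount" (4x4, takes a point from camera to tool coordinates, whose origin is the TCP and whose axes are the flange's). Camera axes: x right, y down, z forward; pixel columns grow to the right and rows downward; lengths in mm; the calibration is good to about 2 mm. A picture is of the moment at which its call begins: read the wrist's pose just before it. There is no depth.
- ctrl.job_done(): hands the job in; it is judged then, once.
The state is a dict: "time": time; "joint_positions": joint angles; "joint_velocities": joint speeds; "joint_torque": joint torques, N m; "eef_pos": TCP position; "eef_rot": TCP orientation; "wrist_force": force on the tool from outside, world axes, zero at the start; "ft_torque": the same for the moment, N m; "opening": finger opening in mm; "grip_force": force on a finger pad.
Only numpy, scipy, OpenCV 4.12 (cv2) and the standard library are available. Lean on these libraries where they do the work, as an engineer would, in place of code of your own. Each camera call takes 0.05 s, during which the arm holds its last target. There are 200 camera calls.

## Working session

There is one attempt and no reset: what is moved stays moved. The work goes in short steps, Python scripts to look and compute and a tool call to move; the robot and the scene stay as the last step left them, time stands still between calls to the robot, and variables do not carry over. Pictures are saved under pics/ and viewed, at most 10 in all, crops included, and the job is handed in when it is done.

Besides the shell and the picture viewer there is one more tool, called after ">>>" in YAML: its name, and indented under it one key for each argument. move_arm: Moves the arm, as the interface text tells. Its arguments: {"type":"object","properties":{"motion":{"type":"array","items":{"type":"array","items":{"type":"number"}}}},"required":["motion"]}

```bash
mkdir -p pics
python3 - <<'E'
from workcell import ctrl
import cv2,numpy as np,pickle
s=ctrl.sense();print(s)
F={}
for n in("scene","side","wrist"):
    f=ctrl.grab_frame(n);F[n]=f
    print(n,{k:np.round(v,3).tolist() for k,v in f.items() if k!="img"})
pickle.dump((s,F),open("f0.pkl","wb"))
cv2.imwrite("pics/a.png",cv2.cvtColor(F["scene"]["img"],cv2.COLOR_RGB2BGR))
cv2.imwrite("pics/b.png",cv2.cvtColor(F["side"]["img"],cv2.COLOR_RGB2BGR))
E
```

```text
{'time': 0.0, 'joint_positions': array([ 1.27859223e+00,  3.53654101e-01,  1.63414850e+00,  6.52887644e-06,
        1.15520897e+00, -2.40650378e-03]), 'joint_velocities': array([-0.00023133, -0.00017232,  0.00225597, -0.00219978,  0.000687  ,
        0.0003846 ]), 'joint_torque': array([ 1.27275423e-03, -5.93871331e+01, -3.34208429e+01,  6.97449641e-02,
        2.35195470e-02, -1.54965715e-04]), 'eef_pos': array([178.45329138, 598.44783675, 213.85383892]), 'eef_rot': array([-3.14017375e+00, -9.38400245e-06,  2.85179242e+00]), 'wrist_force': array([0.20980691, 0.48061194, 0.7358381 ]), 'ft_torque': array([-0.04896636, -0.02827158, -0.03114546]), 'grip_force': 0.0, 'opening': 91.90927530765691}
scene {'camera_matrix': [[470.068, 0.0, 247.924], [0.0, 470.068, 184.934], [0.0, 0.0, 1.0]], 'eye': [1397.391, 13.371, 1062.955], 'orientation': [-2.343, -0.014, 1.529]}
side {'camera_matrix': [[420.895, 0.0, 256.003], [0.0, 420.895, 195.122], [0.0, 0.0, 1.0]], 'eye': [109.925, 145.891, 1502.917], 'orientation': [-2.825, 0.007, -1.869]}
wrist {'camera_matrix': [[293.247, 0.0, 257.195], [0.0, 293.247, 193.713], [0.0, 0.0, 1.0]], 'mount': [[0.001, -0.96, -0.28, 78.869], [1.0, 0.001, 0.001, 0.679], [-0.0, -0.28, 0.96, -172.004], [0.0, 0.0, 0.0, 1.0]]}
```

View pics/a.png

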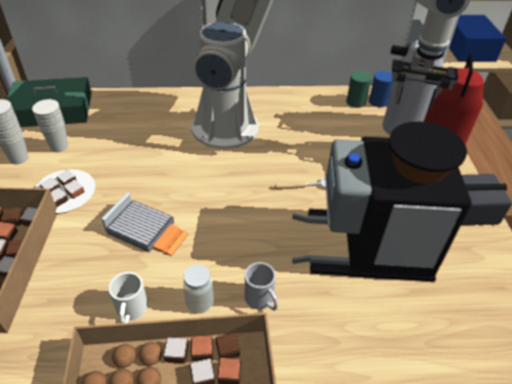

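View pics/b.png

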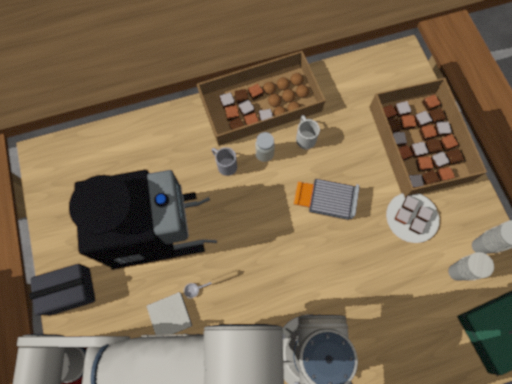

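```bash
cat > h.py <<'E'
import numpy as np,cv2,pickle
from scipy.spatial.transform import Rotation as R
def cam(f,s=None):
    if "mount" in f:
        m=np.array(f["mount"]);Rt=R.from_euler("xyz",s["eef_rot"]).as_matrix()
        return Rt@m[:3,:3], Rt@m[:3,3]+s["eef_pos"]
    return R.from_euler("xyz",f["orientation"]).as_matrix(),np.array(f["eye"])
def pt(f,u,v,z,s=None):
    Rm,e=cam(f,s);d=Rm@np.linalg.inv(f["camera_matrix"])@[u,v,1]
    return e+d*(z-e[2])/d[2]
def proj(f,p,s=None):
    Rm,e=cam(f,s);q=np.array(f["camera_matrix"])@(Rm.T@(np.array(p)-e));return q[:2]/q[2]
def mask(f,c):
    h=cv2.cvtColor(f["img"],cv2.COLOR_RGB2HSV)
    lo,hi={"orange":((8,200,180),(18,255,255)),"blue":((105,150,60),(125,255,255))}[c]
    return cv2.inRange(h,lo,hi)
E
python3 - <<'E'
from h import *
s,F=pickle.load(open("f0.pkl","rb"))
for n in("scene","side"):
    f=F[n]
    for c,z in(("orange",12),("blue",330)):
        cs,_=cv2.findContours(mask(f,c),0,2)
        for k in cs:
            if cv2.contourArea(k)<40: continue
            r=cv2.minAreaRect(k); print(n,c,np.round(r[0],1),np.round(r[1],1),round(r[2]),[np.round(pt(f,*q,z)[:2]).tolist() for q in cv2.boxPoints(r)],np.round(pt(f,*r[0],z)))
f=F["side"];im=cv2.cvtColor(f["img"],cv2.COLOR_RGB2BGR)[140:270,60:370]
cv2.imwrite("pics/c.png",cv2.resize(im,None,fx=2.58,fy=2.58,interpolation=3))
f=F["scene"];im=cv2.cvtColor(f["img"],cv2.COLOR_RGB2BGR)
cv2.imwrite("pics/d.png",np.hstack([cv2.resize(im[170:280,80:210],None,fx=3,fy=3,interpolation=3),cv2.resize(im[120:285,280:420],None,fx=2,fy=2,interpolation=3)]))
E
```

```text
scene blue [353.5 158.5] [ 9. 11.] 90 [[546.0, 300.0], [547.0, 327.0], [580.0, 320.0], [579.0, 294.0]] [563. 310. 330.]
scene blue [383.   88.5] [33. 16.] 90 [[174.0, 455.0], [175.0, 503.0], [345.0, 458.0], [344.0, 414.0]] [263. 457. 330.]
scene blue [478.  38.] [44. 54.] 90 [[-202.0, 820.0], [-200.0, 1017.0], [110.0, 880.0], [107.0, 710.0]] [-35. 852. 330.]
side orange [305.8 194.4] [ 9.4 21.6] 10 [[499.0, -130.0], [573.0, -171.0], [557.0, -202.0], [483.0, -161.0]] [ 527. -166.   12.]
side orange [297.5 193. ] [ 2.9 20.6] 11 [[509.0, -113.0], [580.0, -153.0], [575.0, -163.0], [504.0, -123.0]] [ 542. -138.   12.]
side blue [160.  198.5] [ 9. 10.] 90 [[571.0, 323.0], [562.0, 295.0], [535.0, 302.0], [544.0, 330.0]] [553. 313. 330.]
```

View pics/c.png

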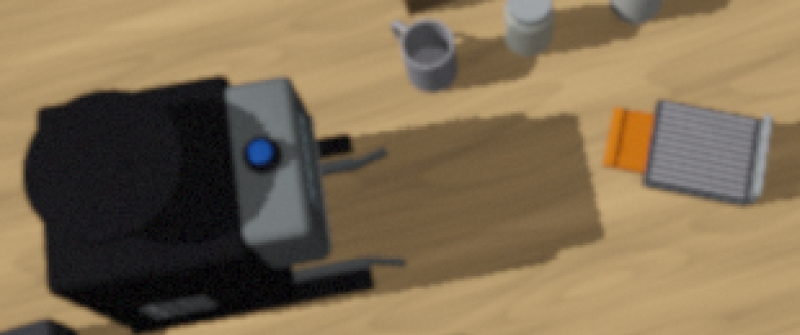

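Run:
```python
from h import *
s,F=pickle.load(open("f0.pkl","rb"))
f=F["side"]
for n,u,v,z in[("TLback",658,102,28),("BLback",646,186,28),("paneltopR",771,120,60),("paneltopB",762,201,60),("panelLtop",764,118,60),("panelLbot",750,200,60),("tonguetip t",612,107,6),("tip b",603,166,6),
 ("headrearU",225,87,307),("headfrontU",288,79,307),("headrearL",243,246,307),("headfrontL",308,235,307),
 ("gU tip",385,152,20),("gU bend",355,166,20),("gU in",322,171,20),("gL tip",403,262,20),("gL bend",362,263,20),("gL in",297,276,20)]:
    print(n,np.round(pt(f,60+(u+.5)/2.58-.5,140+(v+.5)/2.58-.5,z)[:2],1))
```

```text
TLback [ 569.3 -213.7]
BLback [ 455.4 -155.3]
paneltopR [ 486.9 -348.4]
paneltopB [ 380.7 -293.5]
panelLtop [ 492.6 -340.1]
panelLbot [ 386.9 -278.3]
tonguetip t [ 588.8 -152.2]
tip b [ 507.1 -110.6]
headrearU [651.7 335.9]
headfrontU [639.5 262.3]
headrearL [457.9 358. ]
headfrontL [448.6 285. ]
gU tip [615.7 183.5]
gU bend [608.2 230. ]
gU in [614.9 276.9]
gL tip [453.5 201.4]
gL bend [469.  256.2]
gL in [477.9 346.8]
```

View pics/d.png

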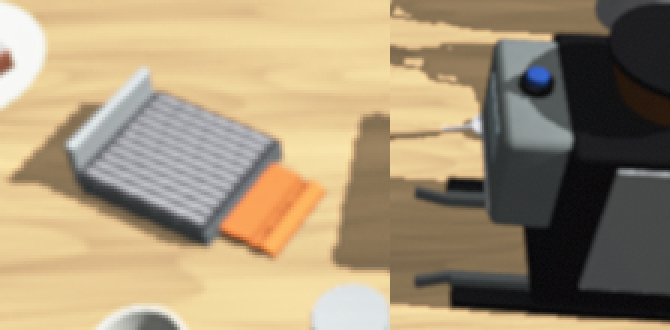

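The rows are not in the units I measure in: shifts go in shares of 0.8 m and turns go in shares of 120 degrees. I convert before sending: -0.753 m / 0.8 = -0.9413, -0.036 m / 0.8 = -0.045, 12 degrees / 120 = 0.1.

>>> move_arm:
  motion:
    - [-1,0,0,-0.045,0]
    - [-1,-0.6613,-0.9413,-0.045,0.1]
    - [-1,-0.6613,-0.9413,-0.045,0.1]
    - [-1,-0.6613,-0.9413,-0.045,0.1]
    - [-1,-0.6613,-0.9413,-0.045,0.1]
    - [-1,-0.6613,-0.9413,-0.045,0.1]
    - [-1,-0.6613,-0.9413,-0.045,0.1]
    - [-1,-0.6613,-0.9413,-0.045,0.1]
    - [-1,-0.6613,-0.9413,-0.045,0.1]
    - [-1,-0.6613,-0.9413,-0.045,0.1]
    - [-1,-0.6613,-0.9413,-0.045,0.1]
    - [-1,-0.6613,-0.9413,-0.045,0.1]

```text
time: 1.65
eef_pos: [396.8, -55.2, 250.8]
eef_rot: [3.141, 0.001, 2.642]
wrist_force: [1.3, 0.8, 0.1]
opening: 92.3
grip_force: 0.0
```

Converted, -0.165 m / 0.8 = -0.2063, -0.155 m / 0.8 = -0.1938.

>>> move_arm:
  motion:
    - [-1,-0.2063,-0.1938,0,0]
    - [-1,-0.2063,-0.1938,0,0]
    - [-1,-0.2063,-0.1938,0,0]
    - [-1,-0.2063,-0.1938,0,0]
    - [-1,-0.2063,-0.1938,0,0]
    - [-1,-0.2063,-0.1938,0,0]
    - [-1,-0.2063,-0.1938,0,0]

```text
time: 2.52
eef_pos: [466.9, -267.0, 250.6]
eef_rot: [3.141, -0.0, 2.643]
wrist_force: [0.3, 0.3, -1.3]
opening: 91.8
grip_force: 0.0
```

Run:
```python
from h import *
from workcell import ctrl
s=ctrl.sense();f=ctrl.grab_frame("wrist");pickle.dump((s,f),open("f1.pkl","wb"))
print(s["eef_pos"],s["eef_rot"])
cs,_=cv2.findContours(mask(f,"orange"),0,2)
for k in cs:
    if cv2.contourArea(k)>100:
        r=cv2.minAreaRect(k);print(np.round(r[0]),np.round(r[1]),r[2])
        for q in cv2.boxPoints(r): print(np.round(q),np.round(pt(f,*q,12,s),1))
cv2.imwrite("pics/e.png",cv2.resize(cv2.cvtColor(f["img"],cv2.COLOR_RGB2BGR),(768,576),interpolation=3))
```

```text
[ 466.8950933  -266.99117594  250.62824353] [ 3.14143616e+00 -3.41097323e-04  2.64339634e+00]
[362. 170.] [ 7. 59.] 6.115502834320068
[355. 199.] [ 578.5 -162.7   12. ]
[362. 140.] [ 503.6 -121.2   12. ]
[368. 141.] [ 508.9 -113.6   12. ]
[362. 200.] [ 584.1 -154.6   12. ]
[341. 170.] [23. 62.] 4.763641834259033
[327. 200.] [ 560.1 -199.5   12. ]
[332. 138.] [ 482.2 -156.    12. ]
[355. 140.] [ 499.4 -129.5   12. ]
[350. 202.] [ 578.6 -171.6   12. ]
```

View pics/e.png

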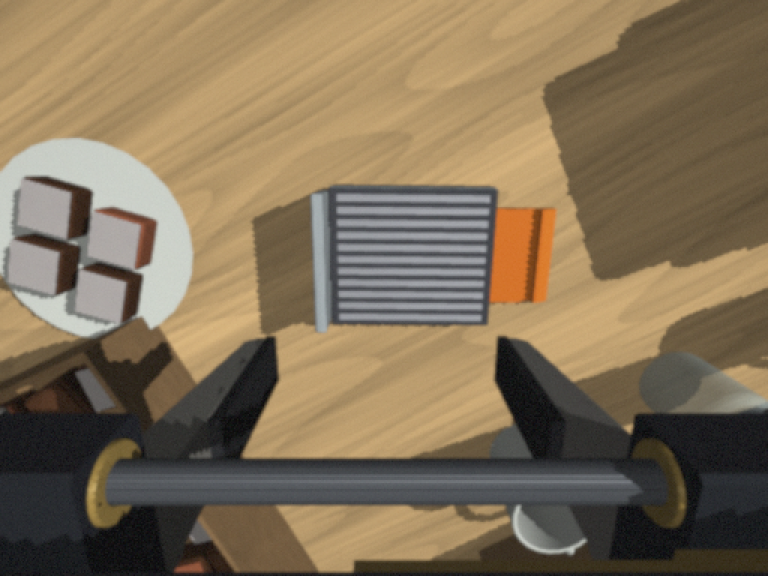

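Run:
```python
from h import *
s,f=pickle.load(open("f1.pkl","rb"))
P=lambda u,v,z:pt(f,(u+.5)/1.5-.5,(v+.5)/1.5-.5,z,s)[:2]
a,b=P(496,187,28),P(488,325,28);c=P(330,187,28)
t=P(553,208,8),P(546,302,8)
p1=P(319.5,192,60);p2=P(321.5,331,60)
for n,e in(("front",a-b),("tip",t[0]-t[1]),("panel",p1-p2)): print(n,np.linalg.norm(e),np.degrees(np.arctan2(e[0],-e[1]))) 
print("side",np.linalg.norm(a-c),np.degrees(np.arctan2(*(a-c)[::-1])))
print("mids front",(a+b)/2,"tip",sum(t)/2,"panel",(p1+p2)/2)
m=(a+b)/2-(p1+p2)/2;print(np.linalg.norm(m),np.degrees(np.arctan2(m[1],m[0])))
```

```text
front 128.58856940880167 -117.87515744093987
tip 91.85707788158867 -116.71585098806486
panel 119.88217473733478 -120.04072555970053
side 145.1555346201414 61.5330814945304
mids front [ 518.39515001 -183.6168297 ] tip [ 548.49614921 -131.65190426] panel [ 444.0586651  -316.34612497]
152.12816574302423 60.748518635761904
```

Converted, 0.215 m / 0.8 = 0.2688, 0.2 m / 0.8 = 0.25.

>>> move_arm:
  motion:
    - [-1,-0.0044,-0.0675,0.075,0]
    - [-1,-0.0044,-0.0675,0.15,0]
    - [-1,-0.0044,-0.0675,0.2125,0]
    - [-1,-0.0044,-0.0675,0.25,0]
    - [-1,-0.0044,-0.0675,0.2688,0]
    - [-1,-0.0044,-0.0675,0.2688,0]
    - [-1,-0.0044,-0.0675,0.2688,0]
    - [1,-0.0044,-0.0675,0.2688,0]
    - [1,-0.0044,-0.0675,0.2688,0]
    - [1,-0.0044,-0.0675,0.2688,0]
    - [1,-0.0044,-0.0675,0.2688,0]
    - [1,-0.0044,-0.0675,0.2688,0]

```text
time: 4.08
eef_pos: [444.4, -317.3, 35.6]
eef_rot: [3.142, -0.0, 2.642]
wrist_force: [-1.0, -0.4, -1.0]
opening: 43.9
grip_force: 0.0
```

>>> move_arm:
  motion:
    - [1,0,0,0,0]
    - [1,0,0,0,0]
    - [1,0,0,0,0]
    - [1,0,0,0,0]
    - [1,0,0,0,0]
    - [1,0,0,0,0]
    - [1,0,0,0,0]

```text
time: 4.95
eef_pos: [444.4, -317.3, 35.6]
eef_rot: [3.142, -0.0, 2.642]
wrist_force: [0.9, -1.3, -2.1]
opening: 9.8
grip_force: 30.0
```

Run:
```python
from h import *
s,F=pickle.load(open("f0.pkl","rb"))
f=F["scene"]
for n,u,v,z in[("far tip",418,191,20),("far bend",447,203,20),("far in",485,205,20),("near tip",420,280,20),("near bend",447,272,20),("near in",520,282,20),("hFL",499,41,307),("hFN",510,150,307),("hRN",572,150,307),("hRF",553,37,307)]:
    print(n,np.round(pt(f,280+(u-390+.5)/2-.5,120+(v+.5)/2-.5,z)[:2],1))
for n,(u,v) in dict(jug=(225,165),jar=(265,155),mug=(307,138)).items(): print(n,np.round(pt(F["side"],u,v,0)))
```

```text
far tip [462.3 204.3]
far bend [487.2 244.5]
far in [492.8 300.2]
near tip [625.6 188.8]
near bend [613.2 227.7]
near in [633.2 325.5]
hFL [464.9 284.6]
hFN [660.4 263.1]
hRN [662.3 333.6]
hRF [458.4 356. ]
jug [735.  89.   0.]
jar [730. -70.   0.]
mug [ 750. -249.    0.]
```

Converted, 0.351 m / 0.8 = 0.4388, 0.335 m / 0.8 = 0.4188, -22.2 degrees / 120 = -0.185.

>>> move_arm:
  motion:
    - [1,0,0,-0.015,0]
    - [1,0,0,-0.0313,0]
    - [1,0.0138,0.0438,-0.0313,-0.0167]
    - [1,0.0275,0.0875,-0.0313,-0.0417]
    - [1,0.045,0.15,-0.0313,-0.075]
    - [1,0.065,0.2125,-0.0313,-0.1083]
    - [1,0.0838,0.275,-0.0313,-0.1417]
    - [1,0.1013,0.3375,-0.0313,-0.1667]
    - [1,0.1175,0.3875,-0.0313,-0.185]
    - [1,0.1263,0.4188,-0.0313,-0.185]
    - [1,0.1325,0.4388,-0.0313,-0.185]
    - [1,0.1325,0.4388,-0.0313,-0.185]

```text
time: 6.45
eef_pos: [519.7, 42.2, 61.0]
eef_rot: [3.142, 0.001, 3.031]
wrist_force: [-0.3, 0.6, -2.4]
opening: 9.4
grip_force: 30.0
```

>>> move_arm:
  motion:
    - [1,0,0,0.0125,0]
    - [1,0,0,0.0225,0]
    - [1,0,0,0.0275,0]
    - [1,0,0,0.0313,0]
    - [1,0,0,0.0313,0]

```text
time: 7.08
eef_pos: [519.5, 41.4, 35.6]
eef_rot: [-3.142, 0.0, 3.029]
wrist_force: [0.3, -0.7, -2.1]
opening: 9.9
grip_force: 30.0
```

Run:
```python
from h import *
from workcell import ctrl
s=ctrl.sense();print(s["eef_pos"],s["wrist_force"])
F=[]
for n in("scene","wrist","side"):
    f=ctrl.grab_frame(n);F.append(f)
pickle.dump((s,F),open("f2.pkl","wb"))
c=lambda f:cv2.cvtColor(f["img"],cv2.COLOR_RGB2BGR)
a=cv2.resize(c(F[0])[100:300,200:400],(600,600),interpolation=3)
b=cv2.resize(c(F[1])[:, :],(200,150))
d=cv2.resize(c(F[2])[180:260,160:260],None,fx=2,fy=2,interpolation=3)
o=np.zeros((600,800,3),np.uint8);o[:,:600]=a;o[:150,600:]=b;o[200:360,600:]=d
cv2.imwrite("pics/g.png",o)
```

```text
[519.50347074  41.39412048  35.63410887] [ 0.34602461 -0.68099111 -2.10155542]
```

View pics/g.png

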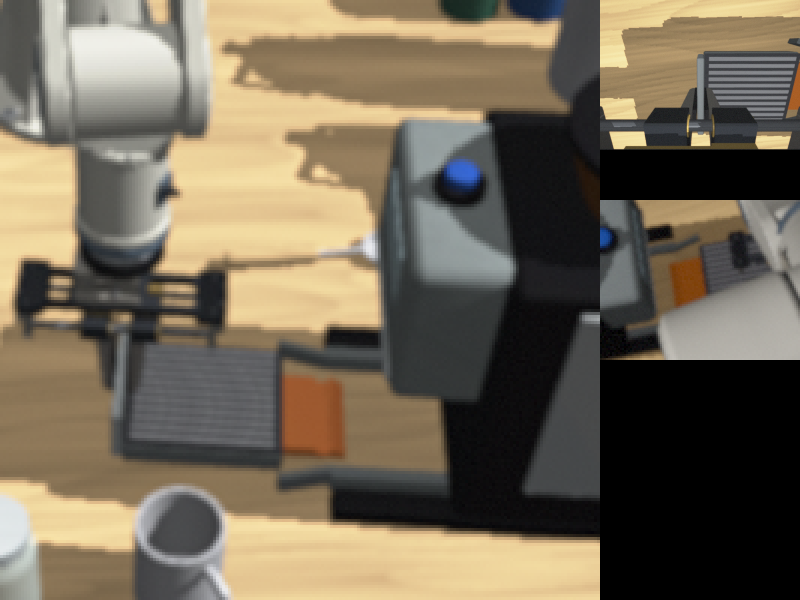

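Run:
```python
from h import *
s,F=pickle.load(open("f2.pkl","rb"))
f=F[0];o=np.array([536.5,194]);d=np.array([.1115,.9938]);n=np.array([-d[1],d[0]])
for k,u,v,z in[("tray far",280,347,28),("tray near",281,453,28),("tongue far",342,380,8),("tongue near",344,456,8),("far tip",280,347,20),("far bend",330,358,20),("far in",378,360,20),("near tip",278,474,20),("near bend",330,468,20),("near in",440,475,20)]:
    p=pt(f,200+(u+.5)/3-.5,100+(v+.5)/3-.5,z)[:2]-o; print(k,"x %.1f y %.1f"%(p@d-212,p@n))
```

```text
tray far x -212.9 y 67.1
tray near x -211.8 y -64.4
tongue far x -150.2 y 46.6
tongue near x -151.1 y -47.5
far tip x -212.3 y 74.4
far bend x -162.9 y 63.9
far in x -115.5 y 65.1
near tip x -213.9 y -82.5
near bend x -166.1 y -71.8
near in x -65.5 y -71.6
```

Converted, 0.03 m / 0.8 = 0.0375, -0.0042 m / 0.8 = -0.0053.

>>> move_arm:
  motion:
    - [1,-0.0053,0,0,0]
    - [1,-0.0053,0.01,0,0]
    - [1,-0.0053,0.02,0,0]
    - [1,-0.0053,0.0288,0,0]
    - [1,-0.0053,0.0375,0,0]
    - [1,-0.0053,0.0375,0,0]

```text
time: 7.98
eef_pos: [527.0, 71.7, 35.6]
eef_rot: [3.141, 0.0, 3.031]
wrist_force: [-0.1, -0.3, -1.7]
opening: 9.8
grip_force: 30.0
```

Converted, -0.07 m / 0.8 = -0.0875, -0.05 m / 0.8 = -0.0625.

>>> move_arm:
  motion:
    - [-0.6,0,0,0,0]
    - [-0.6,0,0,0,0]
    - [-0.6,0,0,0,0]
    - [-0.6,0,0,0,0]
    - [-0.6,0,0,0,0]
    - [-0.6,0,0,-0.025,0]
    - [-0.6,0,0,-0.0625,0]
    - [-0.6,0,-0.05,-0.0625,0]
    - [-0.3,0,-0.0875,-0.0625,0]
    - [-0.3,0,-0.0875,-0.0625,0]

```text
time: 9.22
eef_pos: [518.9, 0.1, 85.7]
eef_rot: [-3.141, -0.0, 3.028]
wrist_force: [0.1, 0.8, 0.8]
opening: 59.8
grip_force: 0.0
```

Run:
```python
from workcell import ctrl
s=ctrl.sense();print(s["eef_pos"],s["eef_rot"],s["joint_positions"].round(3),s["opening"],s["wrist_force"])
```

```text
[5.18864405e+02 1.00467045e-01 8.56819262e+01] [-3.14145225e+00 -3.71054273e-05  3.02757114e+00] [-0.003  0.357  1.968 -0.     0.817 -1.459] 59.75494602487426 [0.05683203 0.75782644 0.78448189]
```

Converted, 0.047 m / 0.8 = 0.0588, 0.04 m / 0.8 = 0.05, -90 degrees / 120 = -0.75.

>>> move_arm:
  motion:
    - [-0.3,0,0.05,0,0]
    - [-0.3,0,0.0588,0,-0.0833]
    - [-0.3,0,0.0588,0,-0.1667]
    - [-0.3,0,0.0588,0,-0.25]
    - [-0.3,0,0.0588,0,-0.3333]
    - [-0.3,0,0.0588,0,-0.4167]
    - [-0.3,0,0.0588,0,-0.5]
    - [-0.3,0,0.0588,0,-0.5833]
    - [-0.3,0,0.0588,0,-0.6667]
    - [-0.3,0,0.0588,0,-0.75]
    - [-0.3,0,0.0588,0,-0.75]

```text
time: 10.6
eef_pos: [524.4, 48.9, 85.5]
eef_rot: [3.141, 0.0, -1.683]
wrist_force: [0.0, 0.1, 0.7]
opening: 59.7
grip_force: 0.0
```

Run:
```python
from workcell import ctrl
s=ctrl.sense();print(s["eef_pos"],s["eef_rot"],s["joint_positions"].round(3),s["opening"],s["wrist_force"])
```

```text
[524.43153319  48.92807676  85.50092651] [ 3.14149880e+00  1.67612221e-04 -1.68335648e+00] [ 0.09   0.368  1.951  0.     0.823 -2.939] 59.70260090029606 [0.04820966 0.06386495 0.70663143]
```

Converted, 0.06 m / 0.8 = 0.075, 0.045 m / 0.8 = 0.0563.

>>> move_arm:
  motion:
    - [-0.3,0.005,0,0.025,0]
    - [-0.3,0.005,0,0.0563,0]
    - [-0.3,0.005,0,0.075,0]
    - [-0.3,0.005,0,0.075,0]
    - [-0.3,0,0,0.075,0]
    - [-0.3,-0.0038,0,0.075,0]
    - [-0.3,-0.0075,0,0.075,0]
    - [-0.3,-0.0113,0,0.075,0]
    - [-0.3,-0.015,0,0.075,0]
    - [-0.3,-0.0188,0,0.075,0]
    - [-0.3,-0.0225,0,0.075,0]

```text
time: 11.98
eef_pos: [526.4, 65.9, 25.7]
eef_rot: [3.142, -0.0, -1.682]
wrist_force: [-1.4, -8.3, 6.9]
opening: 59.6
grip_force: 4.1
```

>>> move_arm:
  motion:
    - [-0.3,0,0,0,0]
    - [-0.3,0,0,0,0]
    - [-0.3,0,0,0,0]

```text
time: 12.35
eef_pos: [526.3, 66.1, 25.5]
eef_rot: [3.141, 0.0, -1.683]
wrist_force: [-1.1, -2.8, 1.8]
opening: 59.7
grip_force: 1.4
```

Run:
```python
from h import *
from workcell import ctrl
s=ctrl.sense();print(s["eef_pos"],s["wrist_force"],s["ft_torque"],s["opening"],s["grip_force"])
f=ctrl.grab_frame("scene");pickle.dump((s,f),open("f3.pkl","wb"))
c=cv2.cvtColor(f["img"],cv2.COLOR_RGB2BGR)
cv2.imwrite("pics/i.png",cv2.resize(c[180:280,210:345],None,fx=5.5,fy=5.5,interpolation=3))
```

```text
[526.32997027  66.12239703  25.50195161] [-1.13990798 -2.84723638  1.75826844] [-0.31376988  0.17735889  0.04303556] 59.71265594814916 1.3540027029375779
```

View pics/i.png

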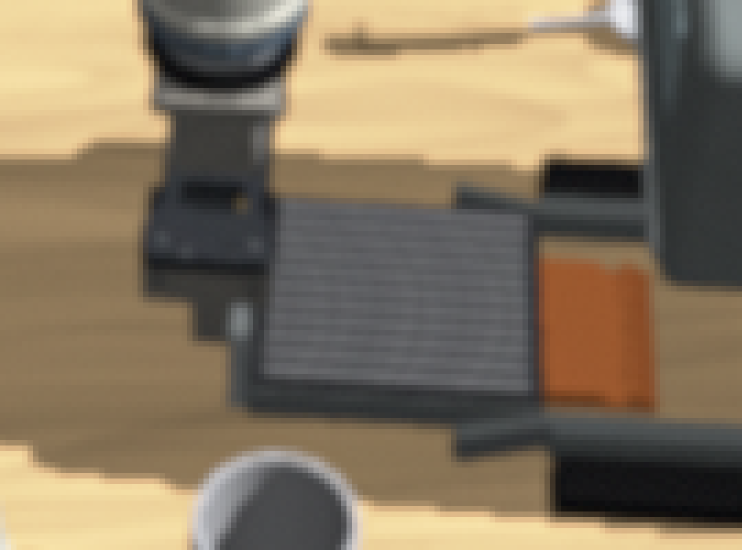

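Converted, -0.005 m / 0.8 = -0.0063, -0.004 m / 0.8 = -0.005.

>>> move_arm:
  motion:
    - [-0.3,-0.0013,0,0,0]
    - [-0.3,-0.0025,0,0,0]
    - [-0.3,-0.0038,0,0,0]
    - [-0.3,-0.005,0,0,0]
    - [-0.3,-0.0063,0,0,0]

```text
time: 13.02
eef_pos: [526.1, 70.3, 25.5]
eef_rot: [3.14, -0.001, -1.682]
wrist_force: [-2.7, -7.0, 4.1]
opening: 59.8
grip_force: 3.6
```

Converted, -0.004 m / 0.8 = -0.005, -0.001 m / 0.8 = -0.0013.

>>> move_arm:
  motion:
    - [-0.3,0,0.0013,0,0]
    - [-0.3,-0.0013,0.0013,0,0]
    - [-0.3,-0.0025,0.0013,0,0]
    - [-0.3,-0.0038,0.0013,0,0]
    - [-0.3,-0.005,0.0013,0,0]

```text
time: 13.65
eef_pos: [526.3, 75.2, 25.5]
eef_rot: [3.141, -0.0, -1.682]
wrist_force: [-0.9, -2.9, 0.4]
opening: 59.6
grip_force: 1.6
```

Converted, -0.011 m / 0.8 = -0.0138, -0.0095 m / 0.8 = -0.0119.

>>> move_arm:
  motion:
    - [-0.3,-0.0013,0,0,0]
    - [-0.3,-0.0025,0,0,0]
    - [-0.3,-0.0044,0,0,0]
    - [-0.3,-0.0063,0,0,0]
    - [-0.3,-0.0081,0,0,0]
    - [-0.3,-0.01,0,0,0]
    - [-0.3,-0.0119,0,0,0]
    - [-0.3,-0.0138,0,0,0]

```text
time: 14.65
eef_pos: [527.6, 86.1, 25.5]
eef_rot: [3.141, -0.0, -1.683]
wrist_force: [-0.8, -1.5, -0.4]
opening: 59.6
grip_force: 0.9
```

Free running at 1.5 N. Continue.

Converted, -0.015 m / 0.8 = -0.0188, -0.0135 m / 0.8 = -0.0169.

>>> move_arm:
  motion:
    - [-0.3,-0.0019,0,0,0]
    - [-0.3,-0.0038,0,0,0]
    - [-0.3,-0.0056,0,0,0]
    - [-0.3,-0.0075,0,0,0]
    - [-0.3,-0.0094,0,0,0]
    - [-0.3,-0.0113,0,0,0]
    - [-0.3,-0.0131,0,0,0]
    - [-0.3,-0.015,0,0,0]
    - [-0.3,-0.0169,0,0,0]
    - [-0.3,-0.0188,0,0,0]

```text
time: 15.9
eef_pos: [529.3, 101.0, 25.6]
eef_rot: [3.142, -0.0, -1.683]
wrist_force: [-1.5, -2.0, -1.1]
opening: 60.0
grip_force: 0.9
```

Converted, -0.015 m / 0.8 = -0.0188, -0.0135 m / 0.8 = -0.0169.

>>> move_arm:
  motion:
    - [-0.3,-0.0019,0,0,0]
    - [-0.3,-0.0038,0,0,0]
    - [-0.3,-0.0056,0,0,0]
    - [-0.3,-0.0075,0,0,0]
    - [-0.3,-0.0094,0,0,0]
    - [-0.3,-0.0113,0,0,0]
    - [-0.3,-0.0131,0,0,0]
    - [-0.3,-0.015,0,0,0]
    - [-0.3,-0.0169,0,0,0]
    - [-0.3,-0.0188,0,0,0]

```text
time: 17.15
eef_pos: [531.0, 115.9, 25.6]
eef_rot: [-3.142, -0.0, -1.683]
wrist_force: [-0.6, -1.1, -2.0]
opening: 60.0
grip_force: 0.9
```

Converted, -0.008 m / 0.8 = -0.01, -0.007 m / 0.8 = -0.0088.

>>> move_arm:
  motion:
    - [-0.3,-0.0013,0,0,0]
    - [-0.3,-0.0025,0,0,0]
    - [-0.3,-0.0038,0,0,0]
    - [-0.3,-0.005,0,0,0]
    - [-0.3,-0.0063,0,0,0]
    - [-0.3,-0.0075,0,0,0]
    - [-0.3,-0.0088,0,0,0]
    - [-0.3,-0.01,0,0,0]

```text
time: 18.15
eef_pos: [531.9, 123.8, 25.6]
eef_rot: [-3.142, -0.0, -1.683]
wrist_force: [-1.3, -2.4, -0.8]
opening: 59.6
grip_force: 0.9
```

Converted, -0.006 m / 0.8 = -0.0075, -0.005 m / 0.8 = -0.0063.

>>> move_arm:
  motion:
    - [-0.3,-0.0013,0,0,0]
    - [-0.3,-0.0025,0,0,0]
    - [-0.3,-0.0038,0,0,0]
    - [-0.3,-0.005,0,0,0]
    - [-0.3,-0.0063,0,0,0]
    - [-0.3,-0.0075,0,0,0]

```text
time: 18.9
eef_pos: [532.5, 129.8, 25.6]
eef_rot: [3.142, -0.0, -1.683]
wrist_force: [-1.0, -1.5, -1.1]
opening: 60.0
grip_force: 0.9
```

Converted, -0.006 m / 0.8 = -0.0075, -0.005 m / 0.8 = -0.0063.

>>> move_arm:
  motion:
    - [-0.3,-0.0013,0,0,0]
    - [-0.3,-0.0025,0,0,0]
    - [-0.3,-0.0038,0,0,0]
    - [-0.3,-0.005,0,0,0]
    - [-0.3,-0.0063,0,0,0]
    - [-0.3,-0.0075,0,0,0]

```text
time: 19.65
eef_pos: [533.2, 135.8, 25.6]
eef_rot: [-3.142, -0.0, -1.683]
wrist_force: [-1.3, -1.5, -1.2]
opening: 59.5
grip_force: 0.9
```

Converted, -0.004 m / 0.8 = -0.005, -0.003 m / 0.8 = -0.0038.

>>> move_arm:
  motion:
    - [-0.3,-0.0013,0,0,0]
    - [-0.3,-0.0025,0,0,0]
    - [-0.3,-0.0038,0,0,0]
    - [-0.3,-0.005,0,0,0]

```text
time: 20.15
eef_pos: [533.3, 138.8, 25.6]
eef_rot: [3.141, -0.002, -1.682]
wrist_force: [-1.1, -8.9, 3.0]
opening: 59.6
grip_force: 4.6
```

Converted, -0.0005 m / 0.8 = -0.0006.

>>> move_arm:
  motion:
    - [-0.3,0,0,0,0]
    - [-0.3,-0.0006,0,0,0]
    - [-0.3,-0.0006,0,0,0]

```text
time: 20.52
eef_pos: [533.3, 139.2, 25.6]
eef_rot: [3.141, -0.001, -1.682]
wrist_force: [-2.3, -8.1, 2.2]
opening: 59.8
grip_force: 4.2
```

Converted, -0.001 m / 0.8 = -0.0013, -0.0005 m / 0.8 = -0.0006.

>>> move_arm:
  motion:
    - [-0.3,-0.0006,0,0,0]
    - [-0.3,-0.0006,0,0,0]
    - [-0.3,-0.0013,0,0,0]
    - [-0.3,-0.0013,0,0,0]

```text
time: 21.02
eef_pos: [533.4, 140.1, 25.6]
eef_rot: [3.141, -0.002, -1.682]
wrist_force: [-1.7, -9.6, 0.9]
opening: 60.0
grip_force: 4.5
```

Converted, -0.001 m / 0.8 = -0.0013, -0.0005 m / 0.8 = -0.0006.

>>> move_arm:
  motion:
    - [-0.3,-0.0006,0,0,0]
    - [-0.3,-0.0013,0,0,0]
    - [-0.3,-0.0013,0,0,0]

```text
time: 21.4
eef_pos: [533.5, 141.0, 25.6]
eef_rot: [3.141, -0.002, -1.682]
wrist_force: [-1.0, -9.1, 3.0]
opening: 59.7
grip_force: 4.8
```

Converted, -0.0015 m / 0.8 = -0.0019, -0.001 m / 0.8 = -0.0013.

>>> move_arm:
  motion:
    - [-0.3,-0.0006,0,0,0]
    - [-0.3,-0.0013,0,0,0]
    - [-0.3,-0.0019,0,0,0]
    - [-0.3,-0.0019,0,0,0]

```text
time: 21.9
eef_pos: [533.6, 142.4, 25.6]
eef_rot: [3.141, -0.002, -1.682]
wrist_force: [-1.5, -9.8, 2.5]
opening: 59.7
grip_force: 5.0
```

Converted, -0.002 m / 0.8 = -0.0025, -0.0015 m / 0.8 = -0.0019.

>>> move_arm:
  motion:
    - [-0.3,-0.0006,0,0,0]
    - [-0.3,-0.0013,0,0,0]
    - [-0.3,-0.0019,0,0,0]
    - [-0.3,-0.0025,0,0,0]
    - [-0.3,-0.0025,0,0,0]

```text
time: 22.52
eef_pos: [533.9, 144.6, 25.6]
eef_rot: [3.141, -0.002, -1.682]
wrist_force: [-1.5, -8.4, 2.1]
opening: 60.0
grip_force: 4.4
```

>>> move_arm:
  motion:
    - [-0.3,-0.0006,0,0,0]
    - [-0.3,-0.0013,0,0,0]
    - [-0.3,-0.0019,0,0,0]
    - [-0.3,-0.0025,0,0,0]
    - [-0.3,-0.0025,0,0,0]

```text
time: 23.15
eef_pos: [534.1, 146.8, 25.6]
eef_rot: [3.141, -0.001, -1.682]
wrist_force: [-2.1, -7.6, 1.9]
opening: 59.9
grip_force: 3.9
```

Converted, -0.0015 m / 0.8 = -0.0019, -0.001 m / 0.8 = -0.0013.

>>> move_arm:
  motion:
    - [-0.3,-0.0006,0,0,0]
    - [-0.3,-0.0013,0,0,0]
    - [-0.3,-0.0019,0,0,0]
    - [-0.3,-0.0019,0,0,0]

```text
time: 23.65
eef_pos: [534.3, 148.4, 25.6]
eef_rot: [3.141, -0.001, -1.682]
wrist_force: [-2.5, -5.9, 1.0]
opening: 59.9
grip_force: 3.5
```

Converted, -0.0015 m / 0.8 = -0.0019, -0.001 m / 0.8 = -0.0013.

>>> move_arm:
  motion:
    - [-0.3,-0.0006,0,0,0]
    - [-0.3,-0.0013,0,0,0]
    - [-0.3,-0.0019,0,0,0]
    - [-0.3,-0.0019,0,0,0]

```text
time: 24.15
eef_pos: [534.5, 150.0, 25.6]
eef_rot: [3.141, -0.001, -1.682]
wrist_force: [-1.8, -5.3, 1.5]
opening: 60.0
grip_force: 3.0
```

Converted, -0.0015 m / 0.8 = -0.0019, -0.001 m / 0.8 = -0.0013.

>>> move_arm:
  motion:
    - [-0.3,-0.0006,0,0,0]
    - [-0.3,-0.0013,0,0,0]
    - [-0.3,-0.0019,0,0,0]
    - [-0.3,-0.0019,0,0,0]

```text
time: 24.65
eef_pos: [534.7, 151.6, 25.6]
eef_rot: [3.141, -0.001, -1.682]
wrist_force: [-1.3, -5.0, 1.3]
opening: 60.0
grip_force: 2.7
```

>>> move_arm:
  motion:
    - [-0.3,-0.0006,0,0,0]
    - [-0.3,-0.0013,0,0,0]
    - [-0.3,-0.0019,0,0,0]
    - [-0.3,-0.0019,0,0,0]

```text
time: 25.15
eef_pos: [534.9, 153.3, 25.6]
eef_rot: [3.141, -0.001, -1.682]
wrist_force: [-2.6, -4.9, 0.3]
opening: 59.7
grip_force: 2.3
```

Converted, -0.001 m / 0.8 = -0.0013, -0.0005 m / 0.8 = -0.0006.

>>> move_arm:
  motion:
    - [-0.3,-0.0006,0,0,0]
    - [-0.3,-0.0013,0,0,0]
    - [-0.3,-0.0013,0,0,0]

```text
time: 25.52
eef_pos: [535.0, 154.3, 25.6]
eef_rot: [3.141, -0.001, -1.682]
wrist_force: [-2.4, -4.2, 1.4]
opening: 59.8
grip_force: 2.4
```

Converted, -0.001 m / 0.8 = -0.0013, -0.0005 m / 0.8 = -0.0006.

>>> move_arm:
  motion:
    - [-0.3,-0.0006,0,0,0]
    - [-0.3,-0.0013,0,0,0]
    - [-0.3,-0.0013,0,0,0]

```text
time: 25.9
eef_pos: [535.1, 155.3, 25.6]
eef_rot: [3.141, -0.001, -1.682]
wrist_force: [-1.7, -5.3, 1.0]
opening: 59.6
grip_force: 2.5
```

Converted, -0.001 m / 0.8 = -0.0013, -0.0005 m / 0.8 = -0.0006.

>>> move_arm:
  motion:
    - [-0.3,-0.0006,0,0,0]
    - [-0.3,-0.0013,0,0,0]
    - [-0.3,-0.0013,0,0,0]

```text
time: 26.28
eef_pos: [535.2, 156.0, 25.5]
eef_rot: [3.141, -0.001, -1.682]
wrist_force: [-2.8, -6.5, 2.2]
opening: 59.8
grip_force: 3.3
```

Converted, -0.001 m / 0.8 = -0.0013, -0.0005 m / 0.8 = -0.0006.

>>> move_arm:
  motion:
    - [-0.3,-0.0006,0,0,0]
    - [-0.3,-0.0013,0,0,0]
    - [-0.3,-0.0013,0,0,0]

```text
time: 26.65
eef_pos: [535.2, 156.3, 25.6]
eef_rot: [3.141, -0.002, -1.682]
wrist_force: [-2.6, -11.7, 2.7]
opening: 59.8
grip_force: 5.7
```

Converted, 0.005 m / 0.8 = 0.0063, 0.003 m / 0.8 = 0.0038.

>>> move_arm:
  motion:
    - [-0.3,0.0025,0,0,0]
    - [-0.3,0.0063,0,0,0]
    - [-0.3,0.0063,0,0,0]
    - [-0.3,0.0038,0,0,0]
    - [-0.3,0.0038,0,0,0]

```text
time: 27.28
eef_pos: [535.5, 154.9, 25.6]
eef_rot: [-3.141, 0.0, -1.682]
wrist_force: [0.8, 0.6, -0.6]
opening: 59.6
grip_force: 0.0
```

Converted, -0.0005 m / 0.8 = -0.0006, -0.0003 m / 0.8 = -0.0004.

>>> move_arm:
  motion:
    - [-0.3,-0.0004,0,0,0]
    - [-0.3,-0.0006,0,0,0]
    - [-0.3,-0.0006,0,0,0]

```text
time: 27.65
eef_pos: [535.4, 155.1, 25.6]
eef_rot: [3.142, -0.0, -1.683]
wrist_force: [-0.7, 0.2, -0.6]
opening: 59.8
grip_force: 0.0
```

Converted, -0.0005 m / 0.8 = -0.0006, -0.0003 m / 0.8 = -0.0004.

>>> move_arm:
  motion:
    - [-0.3,-0.0004,0,0,0]
    - [-0.3,-0.0006,0,0,0]
    - [-0.3,-0.0006,0,0,0]

```text
time: 28.02
eef_pos: [535.4, 155.6, 25.6]
eef_rot: [3.142, -0.0, -1.683]
wrist_force: [0.4, -0.7, -1.1]
opening: 59.7
grip_force: 0.0
```

Converted, -0.0005 m / 0.8 = -0.0006, -0.0003 m / 0.8 = -0.0004.

>>> move_arm:
  motion:
    - [-0.3,-0.0004,0,0,0]
    - [-0.3,-0.0006,0,0,0]
    - [-0.3,-0.0006,0,0,0]

```text
time: 28.4
eef_pos: [535.5, 155.9, 25.6]
eef_rot: [3.142, -0.0, -1.682]
wrist_force: [1.3, -1.9, 0.5]
opening: 59.4
grip_force: 1.2
```

Converted, -0.0009 m / 0.8 = -0.0011, -0.0006 m / 0.8 = -0.0008.

>>> move_arm:
  motion:
    - [-0.3,-0.0004,0,0,0]
    - [-0.3,-0.0008,0,0,0]
    - [-0.3,-0.0011,0,0,0]
    - [-0.3,-0.0011,0,0,0]

```text
time: 28.9
eef_pos: [535.2, 156.2, 25.6]
eef_rot: [3.141, -0.001, -1.682]
wrist_force: [-0.8, -7.5, 2.9]
opening: 59.8
grip_force: 3.6
```

Converted, -0.0008 m / 0.8 = -0.001, -0.0006 m / 0.8 = -0.0008.

>>> move_arm:
  motion:
    - [-0.3,-0.0004,0,0,0]
    - [-0.3,-0.0008,0,0,0]
    - [-0.3,-0.001,0,0,0]
    - [-0.3,-0.001,0,0,0]

```text
time: 29.4
eef_pos: [535.2, 156.2, 25.6]
eef_rot: [3.141, -0.002, -1.682]
wrist_force: [-0.8, -11.9, 4.6]
opening: 59.7
grip_force: 5.8
```

>>> move_arm:
  motion:
    - [-0.3,0.0075,0,0,0]
    - [-0.3,0.0075,0,-0.0375,0]
    - [-0.3,0.0075,0,-0.0688,0]
    - [-0.3,-0.0188,0,-0.0688,0]
    - [-0.3,-0.0425,0,-0.0688,0]
    - [-0.3,-0.0425,0,-0.0688,0]
    - [-0.3,-0.0425,0,-0.0375,0]
    - [-0.3,-0.0425,0,-0.015,0]
    - [-0.3,-0.0425,0,-0.015,0]
    - [-0.3,-0.0388,0,-0.015,0]
    - [-0.3,-0.0363,0,-0.015,0]
    - [-0.3,-0.0363,0,-0.015,0]

```text
time: 30.9
eef_pos: [539.3, 186.4, 38.2]
eef_rot: [-3.141, 0.0, -1.683]
wrist_force: [-0.4, -0.3, 0.7]
opening: 59.9
grip_force: 0.0
```

Converted, 0.001 m / 0.8 = 0.0013, 0.0005 m / 0.8 = 0.0006.

>>> move_arm:
  motion:
    - [-0.3,0.0006,0,0,0]
    - [-0.3,0.0013,0,0,0]
    - [-0.3,0.0013,0,0,0]

```text
time: 31.28
eef_pos: [538.9, 185.7, 37.7]
eef_rot: [-3.141, 0.0, -1.682]
wrist_force: [0.2, 0.2, 0.3]
opening: 59.9
grip_force: 0.2
```

Converted, 0.0008 m / 0.8 = 0.001, 0.0004 m / 0.8 = 0.0005.

>>> move_arm:
  motion:
    - [-0.3,0.0005,0,0,0]
    - [-0.3,0.001,0,0,0]
    - [-0.3,0.001,0,0,0]

```text
time: 31.65
eef_pos: [538.9, 185.0, 37.7]
eef_rot: [-3.141, 0.0, -1.683]
wrist_force: [-0.3, 1.8, 1.6]
opening: 59.5
grip_force: 1.0
```

Converted, 0.0006 m / 0.8 = 0.0008, 0.0004 m / 0.8 = 0.0005.

>>> move_arm:
  motion:
    - [-0.3,0.0005,0,0,0]
    - [-0.3,0.0008,0,0,0]
    - [-0.3,0.0008,0,0,0]

```text
time: 32.02
eef_pos: [538.7, 184.3, 37.7]
eef_rot: [-3.141, 0.0, -1.683]
wrist_force: [0.6, 2.8, 2.6]
opening: 59.7
grip_force: 1.2
```

Converted, 0.0006 m / 0.8 = 0.0008, 0.0004 m / 0.8 = 0.0005.

>>> move_arm:
  motion:
    - [-0.3,0.0005,0,0,0]
    - [-0.3,0.0008,0,0,0]
    - [-0.3,0.0008,0,0,0]

```text
time: 32.4
eef_pos: [538.7, 183.7, 37.7]
eef_rot: [-3.141, 0.0, -1.683]
wrist_force: [-0.5, 2.5, 1.8]
opening: 59.4
grip_force: 1.7
```

Converted, 0.0007 m / 0.8 = 0.0009, 0.0004 m / 0.8 = 0.0005.

>>> move_arm:
  motion:
    - [-0.3,0.0005,0,0,0]
    - [-0.3,0.0009,0,0,0]
    - [-0.3,0.0009,0,0,0]

```text
time: 32.78
eef_pos: [538.6, 183.2, 37.7]
eef_rot: [-3.141, 0.001, -1.683]
wrist_force: [-0.9, 5.3, 1.7]
opening: 60.1
grip_force: 2.7
```

Converted, -0.042 m / 0.8 = -0.0525, 0.012 m / 0.8 = 0.015.

>>> move_arm:
  motion:
    - [-0.3,-0.005,0,0,0]
    - [-0.3,-0.005,0,-0.025,0]
    - [-0.3,-0.005,0,-0.0525,0]
    - [-0.3,0.0188,0,-0.0525,0]
    - [-0.3,0.0463,0,-0.0525,0]
    - [-0.3,0.0463,0,-0.0525,0]
    - [-0.3,0.0463,0,-0.0125,0]
    - [-0.3,0.0463,0,0.015,0]
    - [-0.3,0.0463,0,0.015,0]
    - [-0.3,0.0413,0,0.015,0]
    - [-0.3,0.0388,0,0.015,0]
    - [-0.3,0.0388,0,0.015,0]

```text
time: 34.28
eef_pos: [535.6, 152.5, 26.3]
eef_rot: [-3.14, 0.001, -1.682]
wrist_force: [0.3, 0.2, 0.1]
opening: 59.9
grip_force: 0.0
```

Converted, -0.0015 m / 0.8 = -0.0019, -0.001 m / 0.8 = -0.0013.

>>> move_arm:
  motion:
    - [-0.3,-0.0006,0,0,0]
    - [-0.3,-0.0013,0,0,0]
    - [-0.3,-0.0019,0,0,0]
    - [-0.3,-0.0019,0,0,0]

```text
time: 34.78
eef_pos: [535.2, 153.4, 25.6]
eef_rot: [3.142, -0.0, -1.682]
wrist_force: [-0.0, -2.5, 1.8]
opening: 59.8
grip_force: 1.0
```

Converted, -0.001 m / 0.8 = -0.0013, -0.0005 m / 0.8 = -0.0006.

>>> move_arm:
  motion:
    - [-0.3,-0.0006,0,0,0]
    - [-0.3,-0.0013,0,0,0]
    - [-0.3,-0.0013,0,0,0]

```text
time: 35.15
eef_pos: [535.1, 154.2, 25.6]
eef_rot: [3.141, -0.001, -1.682]
wrist_force: [-1.0, -5.3, 3.8]
opening: 59.6
grip_force: 2.5
```

Converted, -0.001 m / 0.8 = -0.0013, -0.0005 m / 0.8 = -0.0006.

>>> move_arm:
  motion:
    - [-0.3,-0.0006,0,0,0]
    - [-0.3,-0.0013,0,0,0]
    - [-0.3,-0.0013,0,0,0]

```text
time: 35.52
eef_pos: [535.2, 155.2, 25.6]
eef_rot: [3.141, -0.001, -1.682]
wrist_force: [-0.9, -4.9, 4.2]
opening: 59.6
grip_force: 2.6
```

Converted, -0.375 m / 0.8 = -0.4688, -0.35 m / 0.8 = -0.4375.

>>> move_arm:
  motion:
    - [-0.3,0.005,0,0,0]
    - [-0.3,0.0125,0,0,0]
    - [-0.3,0.0125,0,0,0]
    - [1,0.0125,0,-0.0625,0]
    - [1,0.0125,0,-0.1375,0]
    - [1,0.0125,0,-0.2125,0]
    - [1,0.0125,0,-0.2875,0]
    - [1,0.0125,0,-0.3625,0]
    - [1,0.0125,0,-0.4375,0]
    - [1,0.0125,0,-0.4688,0]
    - [1,0.0125,0,-0.4688,0]
    - [1,0.0125,0,-0.4688,0]

```text
time: 37.02
eef_pos: [533.7, 145.5, 398.9]
eef_rot: [3.14, -0.001, -1.683]
wrist_force: [0.5, -0.1, -0.7]
opening: 0.2
grip_force: 0.0
```

Run:
```python
from h import *
from workcell import ctrl
s=ctrl.sense();print(s["eef_pos"],s["eef_rot"],s["opening"],s["wrist_force"])
s0,F=pickle.load(open("f0.pkl","rb"))
# rays from the blue blob centres, two views
L=[]
for n,px in(("scene",(353.5,157.5)),("side",(160,198.5))):
    Rm,e=cam(F[n]);d=Rm@np.linalg.inv(F[n]["camera_matrix"])@[*px,1];L.append((e,d/np.linalg.norm(d)))
A=sum(np.eye(3)-np.outer(d,d) for e,d in L);b=sum((np.eye(3)-np.outer(d,d))@e for e,d in L)
t=np.linalg.solve(A,b);print("button",t)
R0=R.from_euler("xyz",s["eef_rot"]).as_matrix();print("tool delta to (554.5,312,345)",R0.T@(np.array([554.5,312,345])-s["eef_pos"]))
f=ctrl.grab_frame("scene");g=ctrl.grab_frame("side")
c=lambda f:cv2.cvtColor(f["img"],cv2.COLOR_RGB2BGR)
cv2.imwrite("pics/j.png",np.hstack([cv2.resize(c(f)[110:280,250:400],(450,510),interpolation=3),cv2.resize(c(g)[150:265,130:220],(340,510),interpolation=3)]))
```

```text
[533.70883735 145.52058323 398.85514242] [ 3.13953419e+00 -6.67836825e-04 -1.68265803e+00] 0.17398510775636827 [ 0.53601887 -0.11149331 -0.72913011]
button [554.4491228  313.07789615 325.55532097]
tool delta to (554.5,312,345) [-167.79573717   -2.18798393   53.7387042 ]
```

View pics/j.png

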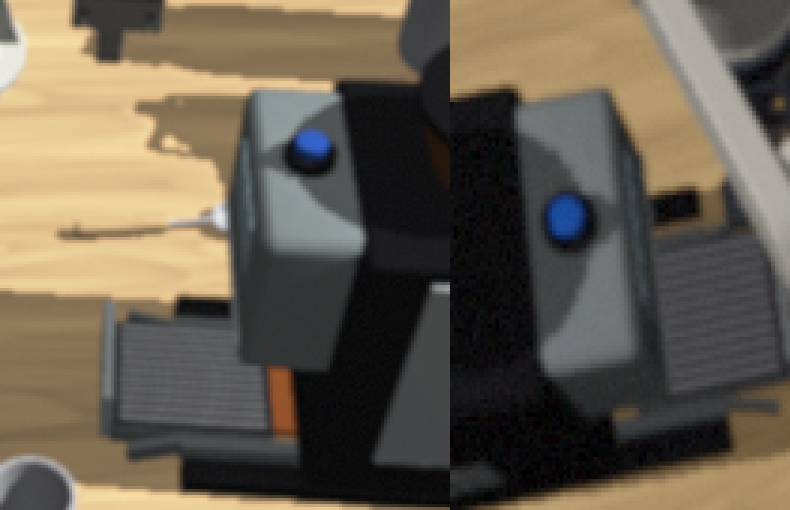

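Converted, -0.168 m / 0.8 = -0.21, -0.002 m / 0.8 = -0.0025.

>>> move_arm:
  motion:
    - [1,-0.075,-0.0013,0,0]
    - [1,-0.15,-0.0025,0,0]
    - [1,-0.21,-0.0025,0,0]
    - [1,-0.21,-0.0025,0.025,0]
    - [1,-0.21,-0.0025,0.0563,0]
    - [1,-0.21,-0.0025,0.0775,0]
    - [1,-0.21,-0.0025,0.0775,0]

```text
time: 38.0
eef_pos: [554.3, 311.8, 336.6]
eef_rot: [3.139, -0.002, -1.683]
wrist_force: [0.5, 0.5, 0.7]
opening: 0.6
grip_force: 0.0
```

Converted, 0.009 m / 0.8 = 0.0113, 0.008 m / 0.8 = 0.01.

>>> move_arm:
  motion:
    - [1,0,0,0.0038,0]
    - [1,0,0,0.0075,0]
    - [1,0,0,0.01,0]
    - [1,0,0,0.0113,0]
    - [1,0,0,0.0113,0]

```text
time: 38.62
eef_pos: [555.0, 312.4, 329.6]
eef_rot: [-3.142, 0.0, -1.683]
wrist_force: [0.4, -0.0, -0.7]
opening: 0.3
grip_force: 0.0
```

Converted, 0.005 m / 0.8 = 0.0063, 0.004 m / 0.8 = 0.005.

>>> move_arm:
  motion:
    - [1,0,0,0.0025,0]
    - [1,0,0,0.005,0]
    - [1,0,0,0.0063,0]
    - [1,0,0,0.0063,0]

```text
time: 39.12
eef_pos: [555.2, 312.4, 324.8]
eef_rot: [-3.141, 0.0, -1.683]
wrist_force: [-0.8, -0.3, 4.1]
opening: 0.4
grip_force: 2.0
```

Converted, 0.003 m / 0.8 = 0.0038, 0.002 m / 0.8 = 0.0025.

>>> move_arm:
  motion:
    - [1,0,0,0.0013,0]
    - [1,0,0,0.0025,0]
    - [1,0,0,0.0038,0]
    - [1,0,0,0.0038,0]

```text
time: 39.62
eef_pos: [555.2, 312.5, 323.3]
eef_rot: [-3.14, 0.001, -1.683]
wrist_force: [-3.2, -1.6, 13.8]
opening: 0.6
grip_force: 6.7
```

Converted, -0.08 m / 0.8 = -0.1, -0.04 m / 0.8 = -0.05.

>>> move_arm:
  motion:
    - [1,0,0,-0.0125,0]
    - [1,0,0,-0.05,0]
    - [1,0,0,-0.1,0]
    - [1,0,0,-0.1,0]
    - [1,0,0,-0.1,0]

```text
time: 40.25
eef_pos: [554.7, 312.2, 400.5]
eef_rot: [3.14, -0.001, -1.683]
wrist_force: [0.4, -0.1, -0.1]
opening: 0.3
grip_force: 0.0
```

Run:
```python
from workcell import ctrl
s=ctrl.sense();print(s["time"],s["eef_pos"],s["wrist_force"])
print(ctrl.job_done())
```

```text
40.25 [554.73109493 312.20528473 400.47037412] [ 0.38122664 -0.09310765 -0.10728166]
the job is handed in; nothing more can be done
None
```

I handed the job in at 40 s with no verdict returned: the tray was pushed to a firm stop and let go, and judging by feel it is clicked home (the switch itself can't be read), then the rinse button was pressed to its stop and released.

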